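# Start the kettle on its warm setting

### The job

Warm water is wanted to soften the icing tube: push the kettle's open lid shut until it is fully down, then press the amber key right in to choose the warm setting, then switch on by pressing the outer end (green dot) of the white on/off rocker fully down. Press neither the blue nor the red key, and leave the kettle standing on its base and the things around it where they are.

Things in the scene. Friction and masses are not known exactly. Their poses are not given: they have to be found in the camera images.
- power_base: the kettle's black power base, fixed, 22 mm high: a round plinth (radius 88 mm) carrying the kettle, and a flat control panel 184 mm wide reaching 180 mm out from the plinth's centre, to the robot's right. Origin on the table under the plinth's centre; -x points from the plinth to the panel, y runs along the row of keys, from the rocker past red and amber to blue.
- kettle: loose steel kettle, standing 22 mm above the table in the base's collar, turned by some angle. Radius 74 mm at the foot, 60 mm at the mouth, mouth 160 mm above its underside. Origin: centre of its underside, z up; -y points to the black handle (reaches 126 mm from the axis, top 162 mm up) and the lid's hinge, +y to the spout lip (reaches 90 mm).
- lid (a joint): angle of the kettle's steel lid, rad: 0 = fully shut on the mouth, grows as it opens up and back towards the handle; at most 1.25. Round lid, radius 58 mm, 11 mm thick, hinged on the handle side. A stiff hinge holds it where it is left (about 1 N at its middle moves it). Push on its upper face and follow it round: pressed end-on at its raised rim, a wide open lid sticks. No click at the bottom.
- lid_pad (a point): centre of the lid's upper (outer) face, where a black disc of radius 24 mm marks the place to push; it moves with the lid, 60 mm from the hinge axis. With the lid shut it lies on the kettle's axis, 172 mm above the kettle's underside.
- lid_hinge (a point): middle of the lid's hinge axis (horizontal, along the kettle's x axis), 60 mm from the kettle's axis on the handle side, 160 mm above its underside.
- key_amber_top (a point): centre of the top of the amber key (warm setting), the middle one of three square 22 mm keys 40 mm apart in a row on the panel, 138 mm from the plinth's centre; key tops stand 8 mm above the panel (30 mm above the table) and face straight up.
- key_amber (a joint): travel of the amber key, m: 0 = up, 0.004 = fully pressed; it springs back when let go (1.2 N to start, 4 N at the bottom).
- key_blue_top (a point): centre of the top of the blue key, 40 mm from the amber one along the base's +y, at the row's end; not to be pressed.
- key_blue (a joint): travel of the blue key, m, 0 = up, 0.004 = fully pressed, same spring.
- key_red_top (a point): centre of the top of the red key, 40 mm from the amber one along the base's -y, between it and the rocker; not to be pressed.
- key_red (a joint): travel of the red key, m, 0 = up, 0.004 = fully pressed, same spring.
- rocker_on_end (a point): green dot on the outer end (away from the kettle) of the white on/off rocker, on its upper face, 13 mm from its pivot; moves with it. The rocker is 40 mm long (along the base's x), 28 mm wide, 53 mm beyond the red key along the base's -y; its pivot runs along the base's y, in line with the keys, 34 mm above the table. A steel frame 4 mm high surrounds it on the panel.
- rocker (a joint): angle of the rocker, rad: 0 = off (outer end with the green dot up, inner end down), 0.32 = on (outer end fully down, its dot then about 2 mm below the pivot). It turns stiffly and stays where it is left; about 3 N on the dot moves it.
- mug: white mug, radius 40 mm, 92 mm high, with a handle, standing beside the kettle; bystander, origin under its centre.
- yellow_bowl: yellow bowl of sugar pearls, radius 54 mm, 50 mm high, beside the panel; bystander, origin under its centre.
- icing_tube: white and red icing tube lying on the table, 136 mm long, 42 mm wide, 24 mm high, beside the base; bystander, origin on its underside 56 mm from the crimped end, nozzle to its +x.
Not all that is in view belongs to the job. There is more than one size of the kettle; the job needs the largest.

How it is judged (in metres and radians):
On the way, in this order (a step that is already met when the one before it is completed fails the run):
1. the lid is pushed fully shut (value of joint lid below 0.06 rad), for 0.1 s.
2. the amber key is pressed right in, the lid shut (value of joint key_amber above 0.003 m and value of joint lid below 0.06 rad), for 0.04 s.
3. the rocker is pressed fully on (value of joint rocker above 0.27 rad), for 0.1 s.
At the end, for the whole second after the job is handed in: lid shut (within 0.06 rad), rocker on (above 0.27 of 0.32 rad), all three keys up again (within 1 mm), the kettle at rest, upright on its base within 15 mm of its start, and each bystander within 20 mm of its start (value of joint lid below 0.06 rad and value of joint rocker above 0.27 rad and value of joint each of key_amber, key_blue, key_red below 0.001 m and linear speed of kettle below 0.02 m/s and distance of kettle from where it was at the start of the episode below 0.015 m and angle between kettle's own z axis and vertical below 0.08 rad and distance of each of yellow_bowl, mug, icing_tube from where it was at the start of the episode below 0.02 m); the robot touches nothing.
It fails at once if the blue or the red key is pressed (value of joint any of key_blue, key_red above 0.002 m).
It fails at once if the kettle is switched on with its lid open (value of joint rocker above 0.16 rad and value of joint lid above 0.1 rad).
It fails at once if the kettle is lifted, shifted or tipped on its base (distance of kettle from where it was at the start of the episode above 0.015 m or angle between kettle's own z axis and vertical above 0.08 rad).
It fails at once if a mug, bowl or tube is disturbed (distance of any of yellow_bowl, mug, icing_tube from where it was at the start of the episode above 0.02 m).
It also fails if it takes over 45 s, if anything falls off the work surface, if the arm or the gripper's body presses on something with over 40 N, if the wrist force passes 120 N, or if a joint passes its speed limit or range.

### The arm

A 7-joint arm with a two-finger parallel gripper is mounted at the origin on the work surface. World frame = base frame: x ahead of the robot, y to its left, z up, the work surface at z = 0. Lengths are in mm, angles in rad, forces in N, time in s.
With the tool pointing down it reaches from about 425 to 875 mm from the base axis. Payload 4.7 kg.
Tool frame: the origin (TCP) lies between the finger pads; the fingertips stand 14 mm ahead of it and the grasp point (between the pads) lies 5 mm behind it; z points along the fingers, y is the line along which they close (so a half turn about z gives the same grasp; the last joint's range is limited). The gripper opens to 85 mm and grips with 20 to 120 N. Pads are 22 mm wide; open, the fingers measure 114 mm over their backs; the gripper's body (76 mm by 85 mm) begins 54 mm behind the grasp point. The pads swing forward as they close: fully open they stand 13 mm farther back than shut.
Start: joints at [-1.091, 0.321, -0.07, 1.45, 0.023, 1.371, -0.057], TCP at [291.969, 580.758, 218.749] pointing down, gripper open.
Joint ranges: [-2.86, 2.86], [-0.3, 2.09], [-1.38, 1.24], [0.06, 2.45], [-1.56, 4.7], [0.09, 2.05], [-2.69, 2.69]. Speed limits (rad/s): [2.57, 2.57, 3.14, 3.14, 3.14, 3.14, 3.14].

### API

Orientations are given as a unit quaternion [x, y, z, w].
In Python, from bench import arm gives the robot as it stands.
- The arm moves only by the tool carry_out, never from a script. Its argument "increments" is a list that holds one entry, the list of rows, each a list of 5 numbers: the shift along the tool's x, y, z as a fraction of full scale, then the turn about the tool's z as a fraction of full scale, then the closure, from -1 (fully open) to 1 (shut). In form: [[[tx, ty, tz, twist, jaw], ...]]. A call has 1 to 10 rows; each row shifts and turns the commanded pose from where the row before left it, along the tool's axes as they then stand; what a row does not reach is not made up. Full scale, the value 1, is 15 cm for a shift and pi/2 rad for a turn. A row lasts 1/8 s, in which the tool goes at most 62.5 mm and 10.7 degrees, less where a joint would pass 70% of its speed; a pose out of reach is approached as far as the arm can. A call with a number of a shift or a turn outside -1 to 1 is refused whole. A call with a gripper value outside its range is refused whole. The fingers move at their own pace and stop on an object; the grip force is fixed at half the most. Time passes only in rows, so rows that do not move let the fingers close. It gives the time, the measured TCP pose, the force, the opening and the grip force at its end, in the units of the state.
- arm.sense(): the state, without advancing time (a new reading comes with each control period).
- arm.camera(name): name is "side" or "top"; returns the picture (480x640x3 uint8, red, green, blue); there is no depth.
- arm.camera_params(name): a dict with "mtx" (3x3 intrinsics, pixels), "R" (3x3) and "t" (3): a world point X has camera coordinates R X + t. Camera axes: x right, y down, z forward; pixel columns grow to the right and rows downward; lengths in mm; the calibration is good to about 2 mm. A picture is of the moment at which its call begins. camera_params takes no time and is no camera call.
- arm.finish_job(): hands the job in; it is judged then, once.
The state is a dict: "time": time; "joint_positions": joint angles; "qvel": joint speeds; "tau": joint torques, N m; "tcp_pos": TCP position; "tool_rot": TCP orientation; "wrist_force": force on the tool from outside, world axes, zero at the start; "ft_torque": the same for the moment, N m; "gripper_width": finger opening in mm; "gripper_force": force on a finger pad.
Only numpy, scipy, OpenCV 4.12 (cv2) and the standard library are available. Lean on these libraries where they do the work, as an engineer would, in place of code of your own. Each camera call takes 0.05 s, during which the arm holds its last target. There are 200 camera calls.

## Working session

There is one attempt and no reset: what is moved stays moved. The work goes in short steps, Python scripts to look and compute and a tool call to move; the robot and the scene stay as the last step left them, time stands still between calls to the robot, and variables do not carry over. Pictures are saved under pics/ and viewed, at most 10 in all, crops included, and the job is handed in when it is done.

Besides the shell and the picture viewer there is one more tool, called after ">>>" by a JSON object that holds its "name" and its "arguments", one argument or row to a line. carry_out: Moves the arm, as the interface text tells. Shift numbers are shares of 15 cm and turn numbers shares of pi/2 rad, none past 1 either way. Its arguments: {"type":"object","properties":{"increments":{"type":"array"}},"required":["increments"]}

```bash
mkdir -p pics; ls
python3 - <<'E'
from bench import arm
import cv2
s=arm.sense(); print({k:s[k] for k in('time','tcp_pos','tool_rot','gripper_width','wrist_force')})
for n in('side','top'):
    cv2.imwrite(f'pics/{n}0.png',arm.camera(n)[:,:,::-1]); p=arm.camera_params(n); print(n,p)
E
```

```text
pics
{'time': 0.0, 'tcp_pos': array([291.70844165, 580.21134817, 217.61957123]), 'tool_rot': array([ 2.30779403e-01,  9.73005609e-01, -9.57751049e-04, -1.84511387e-04]), 'gripper_width': 85.5450989097518, 'wrist_force': array([-1.09717314, -0.46529875, -0.14508086])}
side {'mtx': array([[511.50879658,   0.        , 316.87544812],
       [  0.        , 511.50879658, 233.03050894],
       [  0.        ,   0.        ,   1.        ]]), 'R': array([[ 0.90626807, -0.42214282, -0.02176271],
       [-0.25348719, -0.50155097, -0.82715831],
       [ 0.33826384,  0.75514374, -0.56154743]]), 't': array([-509.48267352,  317.03953018,  897.73972693])}
top {'mtx': array([[513.10948452,   0.        , 326.41563534],
       [  0.        , 513.10948452, 243.54694638],
       [  0.        ,   0.        ,   1.        ]]), 'R': array([[ 0.00907141, -0.99994019, -0.00611021],
       [-0.99788395, -0.00865899, -0.06444096],
       [ 0.0643842 ,  0.00668185, -0.99790281]]), 't': array([ 62.57930035, 618.17267221, 962.2626944 ])}
```

View pics/side0.png

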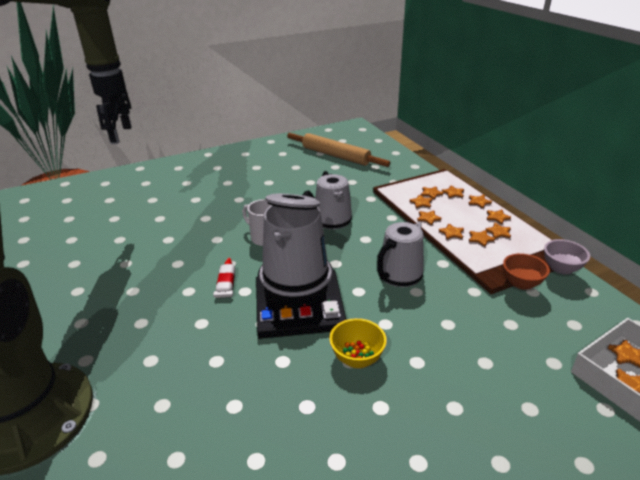

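View pics/top0.png

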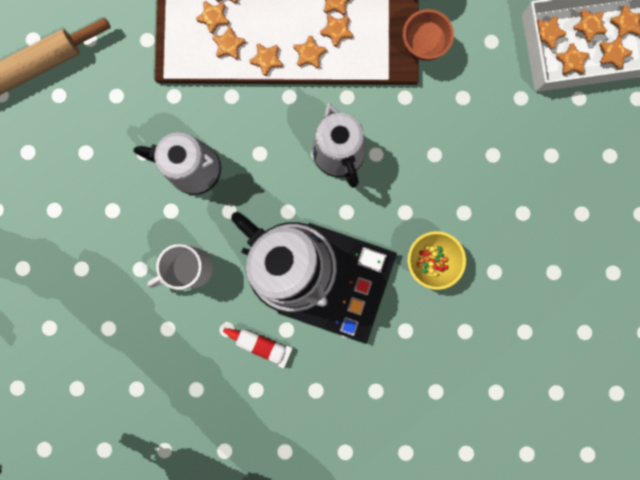

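Side view: the large kettle is at (295,245) with its lid raised at (292,202). The keys are blue (266,315), amber (286,313) and red (306,312), and the rocker is at (331,309). Top view: the large kettle is at (285,265) with its handle up-left at (243,225). The keys there are blue (349,327), amber (356,306), red (363,286) and the rocker (372,259).

Possible confusions: three kettles in the top view at (180,155), (340,140) and (285,265). I choose the last, since it is the largest and stands on the panel base. The amber key at (356,306) lies between blue and red. I'll check with one close crop.

```bash
cat > h.py <<'E'
import numpy as np, cv2
from bench import arm
def ray(n,uv):
    p=arm.camera_params(n); R,t=p['R'],p['t']
    d=R.T@np.linalg.solve(p['mtx'],[uv[0],uv[1],1.]); return -R.T@t,d
def onz(n,uv,z):
    c,d=ray(n,uv); return c+d*(z-c[2])/d[2]
def proj(n,X):
    p=arm.camera_params(n); q=p['mtx']@(p['R']@np.asarray(X,float)+p['t']); return q[:2]/q[2]
def blob(im,lo,hi,roi):
    x0,y0,x1,y1=roi; h=cv2.cvtColor(im[y0:y1,x0:x1],cv2.COLOR_RGB2HSV)
    m=cv2.inRange(h,np.array(lo),np.array(hi)); n,l,s,c=cv2.connectedComponentsWithStats(m)
    i=1+np.argmax(s[1:,4]); return c[i]+[x0,y0],s[i]
def tri(a,b):
    (c1,d1),(c2,d2)=ray('top',a),ray('side',b)
    k=np.linalg.lstsq(np.c_[d1,-d2],c2-c1,rcond=None)[0]
    p,q=c1+k[0]*d1,c2+k[1]*d2; return (p+q)/2,np.linalg.norm(p-q)
E
python3 - <<'E'
from h import *
t=cv2.imread('pics/top0.png')[:,:,::-1].copy(); s=cv2.imread('pics/side0.png')[:,:,::-1].copy()
R=(335,240,395,340); S=(255,295,345,330)
K={}
for k,lo,hi in(('blue',(105,120,80),(130,255,255)),('amber',(10,120,90),(22,255,255)),('red',(0,120,60),(6,255,255)),('rock',(0,0,170),(180,60,255))):
    a,sa=blob(t,lo,hi,R); b,sb=blob(s,lo,hi,S)
    print(k,a.round(1),sa[4],b.round(1),sb[4],onz('top',a,30 if k!='rock' else 34).round(1),onz('side',b,30 if k!='rock' else 34).round(1),tri(a,b)[0].round(1))
a=cv2.resize(t[200:350,220:410],None,fx=4,fy=4,interpolation=2); cv2.imwrite('pics/c1.png',a[:,:,::-1])
a=cv2.resize(s[180:340,230:390],None,fx=3.7,fy=3.7,interpolation=2); cv2.imwrite('pics/c2.png',a[:,:,::-1])
E
```

```text
blue [349.1 326.1] 127 [266.3 313.7] 107 [462.2  24.   30. ] [457.8  20.6  30. ] [460.4  24.4  25.8]
amber [355.8 305.8] 137 [285.9 312.9] 95 [500.3  11.6  30. ] [494.9   5.   30. ] [498.6  11.7  22.9]
red [362.8 285.7] 118 [305.2 309.9] 46 [537.9  -1.3  30. ] [534.2  -4.5  30. ] [536.8  -1.1  26.2]
rock [371.6 258.9] 361 [330.5 306. ] 136 [588.4 -17.3  34. ] [584.4 -21.   34. ] [587.5 -17.2  29.8]
```

View pics/c1.png

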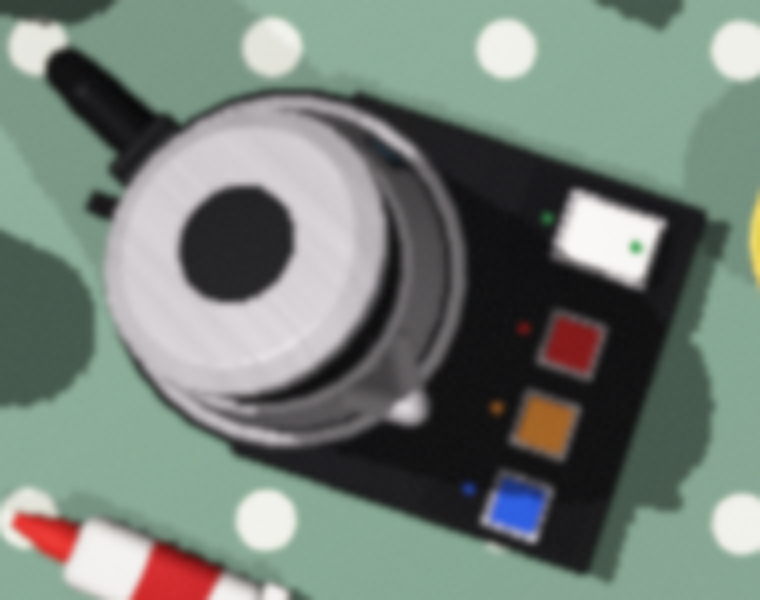

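View pics/c2.png

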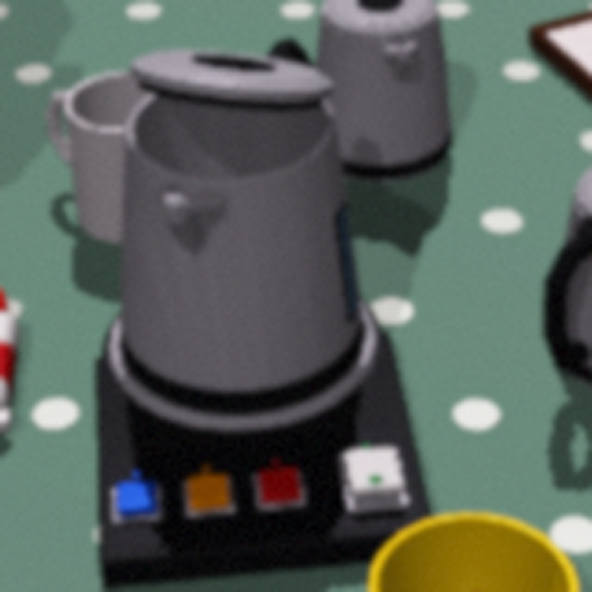

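Both crops confirm it. The lid of the big kettle is partly open, with its black disc at top (279,261) and side (293,197). The handle points to top (235,216) and the spout to (322,302). The green dot on the rocker is at crop (636,247), which is top (379,262).

Run:
```python
from h import *
from scipy.spatial.transform import Rotation as Ro
t=cv2.imread('pics/top0.png')[:,:,::-1].copy(); s=cv2.imread('pics/side0.png')[:,:,::-1].copy()
a,sa=blob(t,(0,0,0),(180,255,75),(262,243,298,279)); b,sb=blob(s,(0,0,0),(180,255,60),(282,193,304,200))
print('disc',a,sa,b,sb); P,e=tri(a,b); print('pad',P.round(1),e)
C=np.array([544,142.6]); 
h=onz('top',(236,217),165); sp=onz('top',(322.5,302),172); print('handle',h,'spout',sp)
for v in (h[:2]-C, C-sp[:2], h[:2]-sp[:2]): print(v, np.degrees(np.arctan2(v[1],v[0])))
print('dot',onz('top',(379,261.7),38))
print('tool',Ro.from_quat(arm.sense()['tool_rot']).as_matrix().round(3))
for n,z in(('mug',0),):
    print(onz('top',(187,268),92),onz('top',(436,261),50))
```

```text
disc [278.74030354 260.55143339] [  4   4  27  28 593] [293.1        196.76666667] [ 3  3 16  3 30]
pad [577.8 139.9 213.9] 1.1654228032020189
handle [650.55686078 215.66771229 165.        ] spout [513.65824702  72.48175265 172.        ]
[106.55686078  73.06771229] 34.43904439410155
[30.34175298 70.11824735] 66.600772337169
[136.89861376 143.18595964] 46.28596119235167
dot [583.20274571 -30.91942148  38.        ]
tool [[-0.893  0.449 -0.001]
 [ 0.449  0.893 -0.002]
 [-0.    -0.002 -1.   ]]
[567.4002167  314.18861842  92.        ] [ 585.07465798 -135.1326351    50.        ]
```

>>> {"name": "carry_out", "arguments": {
  "increments": [
    [[0,0,-0.05,0.1,1],[0,0,-0.05,0.1,1],[0,0,-0.05,0.1,1],[0,0,-0.05,0.1,1],[0,0,-0.05,0.1,1],[0,0,-0.05,0.1,1],[0,0,-0.05,0.1,1],[0,0,-0.05,0.1,1],[0,0,0,0.1,1],[0,0,0,0,1]]
  ]
}}

```text
time: 1.35
tcp_pos: [291.8, 580.6, 278.2]
tool_rot: [0.807, 0.591, -0.0, 0.0]
wrist_force: [0.0, 0.4, 0.0]
gripper_width: 0.4
gripper_force: 0.0
```

```bash
cat >> h.py <<'E'
from scipy.spatial.transform import Rotation as Ro
def go(X,n=1):
    s=arm.sense(); R=Ro.from_quat(s['tool_rot']).as_matrix(); d=R.T@(np.array(X,float)-s['tcp_pos'])
    y=np.degrees(np.arctan2(R[1,1],R[0,1]))
    print('t',s['time'],'tcp',s['tcp_pos'].round(1),'yaw_y',y.round(1),'F',np.round(s['wrist_force'],1),'w',s['gripper_width'].round(1),'q',np.round(s['joint_positions'],2),'\nincr/row',(d/150/n).round(4))
E
python3 - <<'E'
from h import *
m=onz('top',(220+647.5/4,200+392.5/4),22); u=np.array([.317,.949]); v=np.array([-.949,.317])
C=m[:2]+180*u; print('C',C, 'amber rel', (np.array([500.3,11.6])-C)@u,(np.array([500.3,11.6])-C)@v)
go([563,127,278],12)
E
```

```text
C [571.71812085 132.74414462] amber rel -137.60533755036928 29.373102839559394Traceback (most recent call last):
  File "<stdin>", line 4, in <module>
  File "h.py", line 22, in go
    print('t',s['time'],'tcp',s['tcp_pos'].round(1),'yaw_y',y.round(1),'F',np.round(s['wrist_force'],1),'w',s['gripper_width'].round(1),'q',np.round(s['joint_positions'],2),'\nincr/row',(d/150/n).round(4))
                                                                                                            ^^^^^^^^^^^^^^^^^^^^^^^^
AttributeError: 'float' object has no attribute 'round'
```

```bash
sed -i "s/s\['gripper_width'\].round(1)/s['gripper_width']/" h.py; python3 -c "
from h import *
go([566,128,278],10)"
```

```text
t 1.35 tcp [291.8 580.6 278.2] yaw_y -17.6 F [0.  0.4 0. ] w 0.3655579697135511 q [-1.23  0.3   0.11  1.36 -0.03  1.48 -1.43] 
incr/row [-0.2324  0.2654  0.0004]
```

>>> {"name": "carry_out", "arguments": {
  "increments": [
    [[-0.15,0.17,0,0,1],[-0.15,0.17,0,0,1],[-0.15,0.17,0,0,1],[-0.15,0.17,0,0,1],[-0.15,0.17,0,0,1],[-0.15,0.17,0,0,1],[-0.15,0.17,0,0,1],[-0.15,0.17,0,0,1],[-0.15,0.17,0,0,1],[-0.15,0.17,0,0,1]]
  ]
}}

```text
time: 2.6
tcp_pos: [466.8, 287.8, 278.4]
tool_rot: [0.806, 0.591, -0.0, 0.0]
wrist_force: [-0.2, 0.9, -0.9]
gripper_width: -0.1
gripper_force: 0.0
```

>>> {"name": "carry_out", "arguments": {
  "increments": [
    [[-0.15,0.17,0,0,1],[-0.15,0.17,0,0,1],[-0.15,0.17,0,0,1],[-0.15,0.17,0,0,1],[-0.15,0.17,0,0,1],[-0.07,0.1,0,0,1],[0,0,0,0,1],[0,0,0,0,1]]
  ]
}}

```text
time: 3.6
tcp_pos: [564.3, 130.3, 278.5]
tool_rot: [0.807, 0.591, -0.0, -0.001]
wrist_force: [-0.3, 0.6, -0.4]
gripper_width: -0.3
gripper_force: 0.0
```

```bash
python3 -c "
from h import *
go([566,128,240],4)"
```

```text
t 3.6 tcp [564.3 130.3 278.5] yaw_y -17.5 F [-0.3  0.6 -0.4] w -0.2703668203231178 q [-0.69  0.15  0.47  1.56 -0.07  1.45 -0.52] 
incr/row [-0.0028  0.0039  0.0641]
```

>>> {"name": "carry_out", "arguments": {
  "increments": [
    [[0,0,0.06,0,1],[0,0,0.06,0,1],[0,0,0.06,0,1],[0,0,0.04,0,1],[0,0,0.04,0,1],[0,0,0.04,0,1],[0,0,0.04,0,1],[0,0,0.04,0,1],[0,0,0.02,0,1],[0,0,0,0,1]]
  ]
}}

```text
time: 4.85
tcp_pos: [564.8, 128.4, 218.5]
tool_rot: [0.807, 0.59, -0.0, -0.0]
wrist_force: [0.4, -0.2, 0.8]
gripper_width: -0.4
gripper_force: 0.0
```

>>> {"name": "carry_out", "arguments": {
  "increments": [
    [[0,0,0.02,0,1],[0,0,0.02,0,1],[0,0,0.02,0,1],[0,0,0,0,1],[0,0,0,0,1]]
  ]
}}

```text
time: 5.48
tcp_pos: [565.0, 128.5, 209.7]
tool_rot: [0.807, 0.59, 0.0, -0.0]
wrist_force: [-0.1, 0.4, -0.1]
gripper_width: -0.1
gripper_force: 0.0
```

>>> {"name": "carry_out", "arguments": {
  "increments": [
    [[0,0,0.02,0,1],[0,0,0.02,0,1],[0,0,0,0,1]]
  ]
}}

```text
time: 5.85
tcp_pos: [564.8, 128.4, 203.4]
tool_rot: [0.807, 0.59, -0.0, -0.0]
wrist_force: [-1.0, -0.5, 0.0]
gripper_width: 0.1
gripper_force: 0.0
```

Run:
```python
from h import *
t=arm.camera('side'); cv2.imwrite('pics/s2.png',cv2.resize(t[140:340,190:390],None,fx=2.9,fy=2.9,interpolation=2)[:,:,::-1]); go([565,128,204])
```

```text
t 5.9 tcp [564.8 128.5 203.5] yaw_y -17.7 F [0.5 0.5 0.4] w -0.29034256859266155 q [-0.68  0.19  0.47  1.67 -0.09  1.31 -0.5 ] 
incr/row [-0.0025  0.0019 -0.0034]
```

View pics/s2.png

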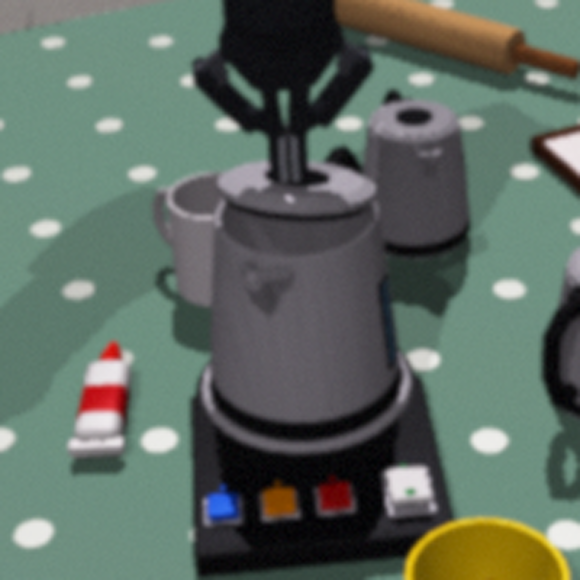

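The lid is down further (disc around crop (300,180)), but a gap remains at the spout side. I'll keep pushing until the force rises.

>>> {"name": "carry_out", "arguments": {
  "increments": [
    [[0,0,0.02,0,1],[0,0,0.02,0,1],[0,0,0,0,1]]
  ]
}}

```text
time: 6.28
tcp_pos: [564.8, 128.4, 197.4]
tool_rot: [0.807, 0.59, -0.0, -0.0]
wrist_force: [-0.0, 0.0, -0.4]
gripper_width: 0.3
gripper_force: 0.0
```

>>> {"name": "carry_out", "arguments": {
  "increments": [
    [[0,0,0.02,0,1],[0,0,0.02,0,1],[0,0,0,0,1]]
  ]
}}

```text
time: 6.65
tcp_pos: [564.8, 128.4, 191.4]
tool_rot: [0.807, 0.59, -0.0, -0.0]
wrist_force: [0.8, -0.1, 0.4]
gripper_width: 0.0
gripper_force: 0.0
```

Run:
```python
from h import *
t=arm.camera('side'); p=arm.camera('top'); 
for n in('side','top'):
  print(n,[proj(n,[564.8,128.4,z]).round(1) for z in(191,177)],'C194',proj(n,[571.5,133.5,194]).round(1))
a=cv2.resize(t[150:270,240:350],None,fx=4.6,fy=4.6,interpolation=2);b=cv2.resize(p[200:320,230:320],None,fx=4.6,fy=4.6,interpolation=2)
cv2.imwrite('pics/s3.png',np.hstack([a[:550,:390],b[:550,:400]])[:,:,::-1])
```

```text
side [array([290.3, 210. ]), array([290.7, 215.6])] C194 [292.3 206.9]
top [array([287.2, 269.6]), array([287.9, 269.8])] C194 [283.8 265.3]
```

View pics/s3.png

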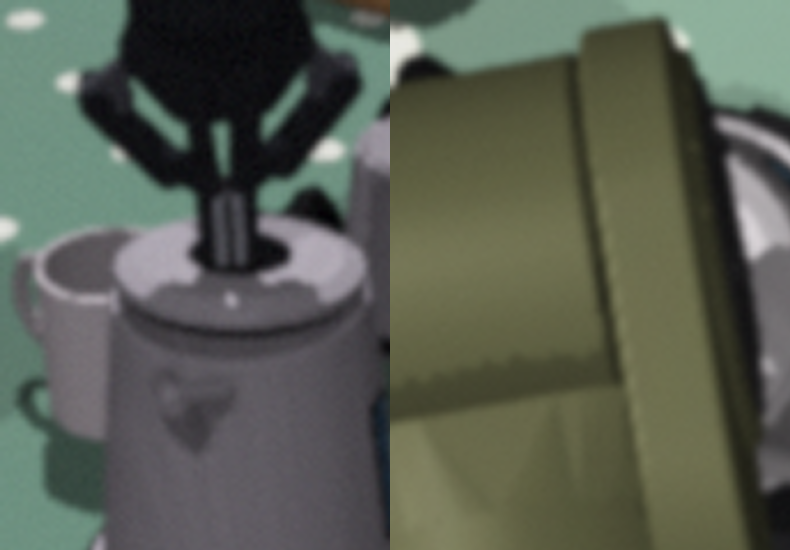

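The lid is nearly down, with a thin dark gap still visible at the rim (tip at crop (232,265)). There's no hard stop yet, so I'll continue.

>>> {"name": "carry_out", "arguments": {
  "increments": [
    [[0,0,0.02,0,1],[0,0,0,0,1],[0,0,0,0,1]]
  ]
}}

```text
time: 7.12
tcp_pos: [564.9, 128.5, 188.7]
tool_rot: [0.807, 0.59, 0.0, -0.0]
wrist_force: [-0.8, -0.3, 0.1]
gripper_width: 0.2
gripper_force: 0.0
```

>>> {"name": "carry_out", "arguments": {
  "increments": [
    [[0,0,0.02,0,1],[0,0,0,0,1],[0,0,0,0,1]]
  ]
}}

```text
time: 7.5
tcp_pos: [564.9, 128.4, 185.6]
tool_rot: [0.807, 0.59, -0.0, -0.0]
wrist_force: [-0.3, 0.7, -0.4]
gripper_width: -0.1
gripper_force: 0.0
```

>>> {"name": "carry_out", "arguments": {
  "increments": [
    [[0,0,0.02,0,1],[0,0,0,0,1],[0,0,0,0,1]]
  ]
}}

```text
time: 7.88
tcp_pos: [564.9, 128.5, 182.7]
tool_rot: [0.807, 0.59, -0.0, -0.0]
wrist_force: [0.4, 0.4, -0.2]
gripper_width: -0.2
gripper_force: 0.0
```

Run:
```python
from h import *
t=arm.camera('side'); a=cv2.resize(t[150:270,240:350],None,fx=5,fy=5,interpolation=2); cv2.imwrite('pics/s4.png',a[:,:,::-1]); go([565,128.5,180])
```

```text
t 7.925 tcp [564.9 128.5 182.7] yaw_y -17.7 F [-1.   0.   0.6] w 0.29142856592471306 q [-0.68  0.2   0.47  1.7  -0.09  1.27 -0.5 ] 
incr/row [0.0004 0.0003 0.0182]
```

View pics/s4.png

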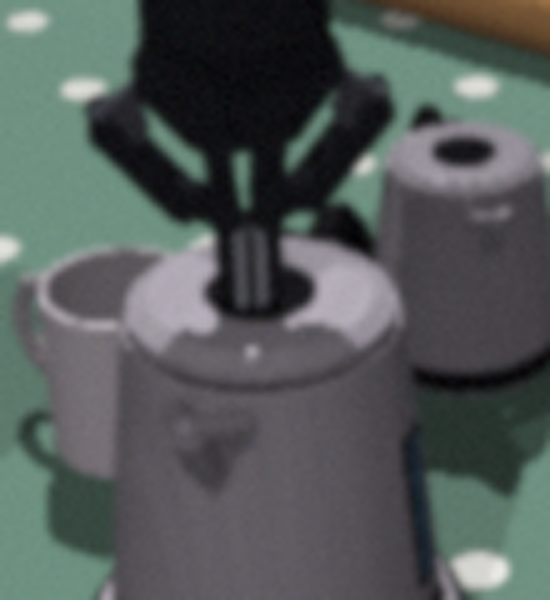

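The lid now looks almost flush (rim at crop (250,385)), and the tip is still on the disc. I'll go on until there is a firm stop.

>>> {"name": "carry_out", "arguments": {
  "increments": [
    [[0,0,0.01,0,1],[0,0,0,0,1],[0,0,0,0,1]]
  ]
}}

```text
time: 8.3
tcp_pos: [564.9, 128.4, 181.2]
tool_rot: [0.807, 0.59, -0.0, -0.0]
wrist_force: [0.7, 0.1, 0.2]
gripper_width: 0.2
gripper_force: 0.0
```

>>> {"name": "carry_out", "arguments": {
  "increments": [
    [[0,0,0.01,0,1],[0,0,0,0,1],[0,0,0,0,1]]
  ]
}}

```text
time: 8.68
tcp_pos: [565.1, 128.5, 180.5]
tool_rot: [0.807, 0.59, 0.0, -0.0]
wrist_force: [-2.6, -0.4, 5.6]
gripper_width: -0.2
gripper_force: 2.7
```

>>> {"name": "carry_out", "arguments": {
  "increments": [
    [[0,0,0.01,0,1],[0,0,0,0,1],[0,0,0,0,1]]
  ]
}}

```text
time: 9.05
tcp_pos: [565.1, 128.5, 180.3]
tool_rot: [0.807, 0.59, 0.001, -0.0]
wrist_force: [-5.1, -1.3, 12.2]
gripper_width: 0.2
gripper_force: 6.0
```

Run:
```python
from h import *
print(onz('side',(290.4,212.3),194),onz('side',(290.4,207.8),205)); go([565.1,128.5,220],4)
```

```text
[559.730806   115.35981241 194.        ] [560.20688328 115.04831695 205.        ]
t 9.05 tcp [565.1 128.5 180.3] yaw_y -17.7 F [-5.1 -1.3 12.2] w 0.21169019574803905 q [-0.68  0.2   0.47  1.7  -0.1   1.26 -0.5 ] 
incr/row [ 0.0001 -0.     -0.0661]
```

>>> {"name": "carry_out", "arguments": {
  "increments": [
    [[0,0,-0.02,0,1],[0,0,-0.1,0,1],[0,0,-0.1,0,1],[0,0,-0.1,0,1],[0,0,0,0,1]]
  ]
}}

```text
time: 9.68
tcp_pos: [566.0, 128.6, 228.2]
tool_rot: [0.807, 0.59, 0.002, 0.0]
wrist_force: [0.0, 0.2, 0.0]
gripper_width: 0.0
gripper_force: 0.0
```

Run:
```python
from h import *
go([499,7,232],4)
```

```text
t 9.675 tcp [566.  128.6 228.2] yaw_y -17.7 F [0.  0.2 0. ] w 0.044825619757794595 q [-0.69  0.17  0.47  1.64 -0.08  1.35 -0.51] 
incr/row [-0.227  -0.0448 -0.007 ]
```

>>> {"name": "carry_out", "arguments": {
  "increments": [
    [[-0.225,-0.042,0,0,1],[-0.225,-0.042,0,0,1],[-0.225,-0.042,0,0,1],[-0.225,-0.042,0,0,1],[0,0,0,0,1],[0,0,0,0,1]]
  ]
}}

```text
time: 10.42
tcp_pos: [500.0, 8.2, 226.1]
tool_rot: [0.807, 0.59, 0.0, -0.0]
wrist_force: [0.8, 1.1, -0.4]
gripper_width: 0.0
gripper_force: 0.0
```

Run:
```python
from h import *
go([499,8,40],8)
```

```text
t 10.425 tcp [500.    8.2 226.1] yaw_y -17.7 F [ 0.8  1.1 -0.4] w 0.012212959120470972 q [-0.61 -0.02  0.54  1.82  0.01  1.34 -0.38] 
incr/row [-0.0006 -0.0007  0.1551]
```

>>> {"name": "carry_out", "arguments": {
  "increments": [
    [[0,0,0.15,0,1],[0,0,0.15,0,1],[0,0,0.15,0,1],[0,0,0.15,0,1],[0,0,0.15,0,1],[0,0,0.15,0,1],[0,0,0.15,0,1],[0,0,0.12,0,1],[0,0,0,0,1],[0,0,0,0,1]]
  ]
}}

```text
time: 11.68
tcp_pos: [500.6, 8.1, 51.1]
tool_rot: [0.807, 0.59, 0.0, 0.0]
wrist_force: [0.2, -0.8, -0.1]
gripper_width: 0.1
gripper_force: 0.0
```

Run:
```python
from h import *
go([499.5,8,20])
t=arm.camera('side'); a=cv2.resize(t[180:340,220:380],None,fx=3.7,fy=3.7,interpolation=2); cv2.imwrite('pics/s5.png',a[:,:,::-1])
```

```text
t 11.675 tcp [500.6   8.1  51.1] yaw_y -17.6 F [ 0.2 -0.8 -0.1] w 0.14451778440078653 q [-0.58  0.17  0.55  2.02 -0.11  0.97 -0.28] 
incr/row [-0.003  -0.0067  0.2076]
```

View pics/s5.png

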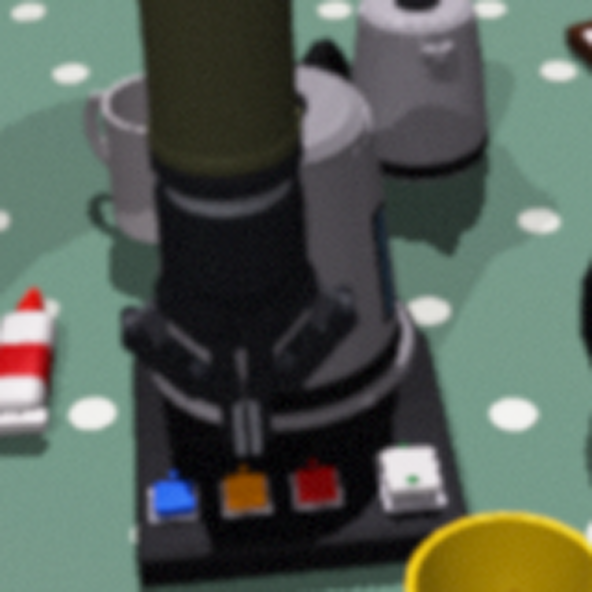

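The tip is at crop (247,455), directly in line with the amber key at (246,492), and the lid is flat. Now I'll press.

>>> {"name": "carry_out", "arguments": {
  "increments": [
    [[0,0,0.06,0,1],[0,0,0.06,0,1],[0,0,0.05,0,1],[0,0,0.03,0,1],[0,0,0.02,0,1],[0,0,0,0,1]]
  ]
}}

```text
time: 12.48
tcp_pos: [499.9, 7.4, 17.6]
tool_rot: [0.807, 0.59, -0.0, -0.0]
wrist_force: [-0.2, 0.3, -0.0]
gripper_width: 0.1
gripper_force: 0.0
```

>>> {"name": "carry_out", "arguments": {
  "increments": [
    [[0,0,0.02,0,1],[0,0,0,0,1],[0,0,0,0,1]]
  ]
}}

```text
time: 12.85
tcp_pos: [500.3, 7.5, 15.1]
tool_rot: [0.807, 0.59, 0.0, 0.0]
wrist_force: [-0.8, 0.4, 2.8]
gripper_width: 0.3
gripper_force: 1.4
```

>>> {"name": "carry_out", "arguments": {
  "increments": [
    [[0,0,0.01,0,1],[0,0,0,0,1],[0,0,0,0,1]]
  ]
}}

```text
time: 13.22
tcp_pos: [500.3, 7.5, 13.5]
tool_rot: [0.807, 0.59, 0.0, 0.0]
wrist_force: [-1.3, -0.9, 6.0]
gripper_width: 0.2
gripper_force: 2.6
```

>>> {"name": "carry_out", "arguments": {
  "increments": [
    [[0,0,0.01,0,1],[0,0,0,0,1],[0,0,0,0,1]]
  ]
}}

```text
time: 13.6
tcp_pos: [500.3, 7.5, 13.2]
tool_rot: [0.807, 0.59, 0.0, -0.0]
wrist_force: [-5.2, -1.8, 16.3]
gripper_width: -0.2
gripper_force: 8.3
```

>>> {"name": "carry_out", "arguments": {
  "increments": [
    [[0,0,0.01,0,1],[0,0,0,0,1],[0,0,0,0,1]]
  ]
}}

```text
time: 13.98
tcp_pos: [500.4, 7.5, 13.0]
tool_rot: [0.808, 0.59, 0.0, -0.001]
wrist_force: [-9.3, -1.4, 28.1]
gripper_width: 0.2
gripper_force: 14.0
```

>>> {"name": "carry_out", "arguments": {
  "increments": [
    [[0,0,-0.03,0,1],[0,0,-0.1,0,1],[0,0,-0.1,0,1],[0,0,-0.1,0,1],[0,0,-0.1,0,1],[0,0,0,0,1]]
  ]
}}

```text
time: 14.72
tcp_pos: [501.1, 7.7, 76.3]
tool_rot: [0.807, 0.59, 0.001, 0.0]
wrist_force: [-0.4, 0.4, 0.5]
gripper_width: 0.1
gripper_force: 0.0
```

Run:
```python
from h import *
go([583,-34.5,70],4)
```

```text
t 14.725 tcp [501.1   7.7  76.3] yaw_y -17.7 F [-0.4  0.4  0.5] w 0.11033531583566834 q [-0.59  0.13  0.56  2.   -0.08  1.02 -0.3 ] 
incr/row [-0.0256  0.1514  0.0108]
```

>>> {"name": "carry_out", "arguments": {
  "increments": [
    [[-0.026,0.151,0,0,1],[-0.026,0.151,0,0,1],[-0.026,0.151,0,0,1],[-0.026,0.151,0,0,1],[0,0,0,0,1],[0,0,0,0,1]]
  ]
}}

```text
time: 15.48
tcp_pos: [580.4, -34.5, 74.1]
tool_rot: [0.807, 0.59, -0.001, -0.001]
wrist_force: [0.0, -0.2, 0.5]
gripper_width: -0.3
gripper_force: 0.0
```

Run:
```python
from h import *
go([583,-34.5,28],4)
```

```text
t 15.475 tcp [580.4 -34.5  74.1] yaw_y -17.7 F [ 0.  -0.2  0.5] w -0.26846479541578355 q [-0.47  0.32  0.57  1.81 -0.2   1.07 -0.13] 
incr/row [0.0014 0.0042 0.0767]
```

>>> {"name": "carry_out", "arguments": {
  "increments": [
    [[0,0.015,0.1,0,1],[0,0,0.1,0,1],[0,0,0.08,0,1],[0,0,0.02,0,1],[0,0,0,0,1]]
  ]
}}

```text
time: 16.1
tcp_pos: [583.6, -35.7, 29.5]
tool_rot: [0.807, 0.59, -0.0, -0.0]
wrist_force: [0.4, -0.8, 0.1]
gripper_width: -0.2
gripper_force: 0.0
```

>>> {"name": "carry_out", "arguments": {
  "increments": [
    [[0,0,0.02,0,1],[0,0,0.02,0,1],[0,0,0,0,1],[0,0,0,0,1]]
  ]
}}

```text
time: 16.6
tcp_pos: [583.7, -35.5, 23.8]
tool_rot: [0.807, 0.59, 0.0, -0.0]
wrist_force: [-0.2, 0.6, -0.2]
gripper_width: 0.4
gripper_force: 0.1
```

>>> {"name": "carry_out", "arguments": {
  "increments": [
    [[0,0,0.015,0,1],[0,0,0,0,1],[0,0,0,0,1]]
  ]
}}

```text
time: 16.98
tcp_pos: [583.7, -35.7, 21.5]
tool_rot: [0.807, 0.59, 0.0, 0.0]
wrist_force: [-0.8, -0.7, 1.5]
gripper_width: -0.1
gripper_force: 0.5
```

>>> {"name": "carry_out", "arguments": {
  "increments": [
    [[0,0,0.015,0,1],[0,0,0,0,1],[0,0,0,0,1]]
  ]
}}

```text
time: 17.35
tcp_pos: [583.8, -35.6, 19.7]
tool_rot: [0.807, 0.59, 0.0, -0.0]
wrist_force: [-2.4, -0.7, 5.6]
gripper_width: 0.2
gripper_force: 2.9
```

>>> {"name": "carry_out", "arguments": {
  "increments": [
    [[0,0,0.01,0,1],[0,0,0,0,1],[0,0,0,0,1]]
  ]
}}

```text
time: 17.73
tcp_pos: [583.9, -35.6, 19.5]
tool_rot: [0.807, 0.59, 0.0, -0.0]
wrist_force: [-4.8, -0.2, 13.7]
gripper_width: 0.2
gripper_force: 7.1
```

>>> {"name": "carry_out", "arguments": {
  "increments": [
    [[0,0,0.01,0,1],[0,0,0,0,1],[0,0,0,0,1]]
  ]
}}

```text
time: 18.1
tcp_pos: [584.0, -35.6, 19.3]
tool_rot: [0.807, 0.59, 0.001, -0.001]
wrist_force: [-9.1, 0.0, 23.3]
gripper_width: -0.2
gripper_force: 11.5
```

Firm stop where expected. I'll lift off, back away and check.

>>> {"name": "carry_out", "arguments": {
  "increments": [
    [[0,0,-0.05,0,1],[0,0,-0.2,0,1],[0,0,-0.3,0,1],[0,0,-0.3,0,1],[0,0,-0.3,0,1],[0,0,-0.1,0,1],[0,0,0,0,1]]
  ]
}}

```text
time: 18.98
tcp_pos: [584.0, -35.4, 204.0]
tool_rot: [0.807, 0.59, 0.001, 0.0]
wrist_force: [0.2, -0.6, -1.2]
gripper_width: -0.2
gripper_force: 0.0
```

Run:
```python
from h import *
go([583,-34.5,200])
t=arm.camera('side'); a=cv2.resize(t[180:340,230:390],None,fx=3.7,fy=3.7,interpolation=2); cv2.imwrite('pics/s6.png',a[:,:,::-1])
```

```text
t 18.975 tcp [584.  -35.4 204. ] yaw_y -17.7 F [ 0.2 -0.6 -1.2] w -0.1775194454553708 q [-0.51  0.21  0.61  1.66 -0.12  1.31 -0.19] 
incr/row [ 0.0038 -0.0086  0.0266]
```

View pics/s6.png

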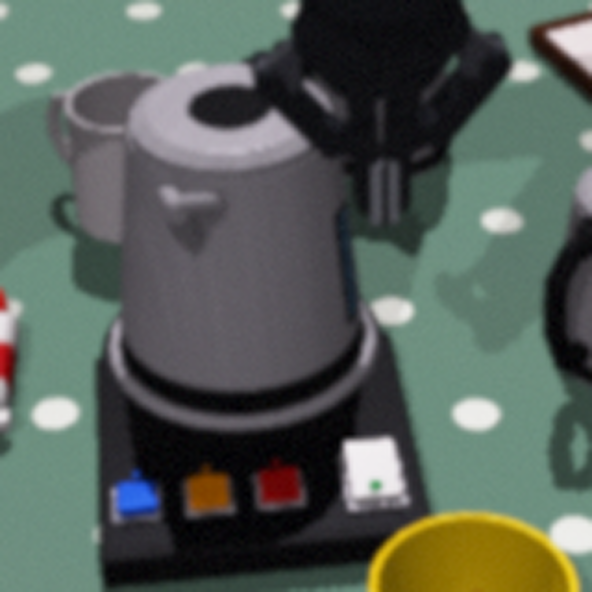

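The lid is flush. The rocker is tilted outward, with its dot now lower at crop (376,486) against (376,479) before. The keys are up, and the kettle, mug and bowl haven't moved. Handing in.

```bash
python3 -c "
from bench import arm
print(arm.finish_job())"
```

```text
the job is handed in; nothing more can be done
None
```

The lid was pushed shut, the amber key pressed right in and the rocker switched on, in that order; the job is handed in at about 19 s, and no verdict came back.

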